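# Level the rocking yoghurt scale

## Robot

A 6-joint arm with a two-finger parallel gripper is mounted at the origin on the work surface. World frame = base frame: x ahead of the robot, y to its left, z up, the work surface at z = 0. Lengths are in m, angles in degrees, forces in N, time in s.
With the tool pointing down it reaches from about 0.275 to 0.75 m from the base axis. Payload 10.2 kg.
Tool frame: the origin (TCP) lies between the finger pads; the fingertips stand 19 mm ahead of it and the grasp point (between the pads) is the TCP; z points along the fingers, y is the direction in which the jaws open and shut (so a half turn about z gives the same grasp; the last joint's range is limited). The gripper opens to 85 mm and grips with 20 to 120 N. Pads are 22 mm wide; open, the fingers measure 114 mm over their backs; the gripper's body (76 mm by 85 mm) begins 54 mm behind the grasp point. The pads swing forward as they close: fully open they stand 13 mm farther back than shut.
Start: joints at [-88.201, 17.928, 85.812, -0, 76.261, -12.8], TCP at [0.132, -0.508, 0.219] pointing down, gripper open.
Joint ranges: [-168.41, 168.41], [-55.51, 124.54], [10.69, 146.95], [-70.63, 250.63], [1, 178], [-165.06, 165.06]. Speed limits (degrees/s): [136.94, 136.94, 172.46, 180, 180, 180].

## Interface

Orientations are given as a 3x3 rotation matrix whose columns are the frame's x, y, z axes.
In Python, from plant import arm gives the robot as it stands. The module is installed in compiled form; this text tells all that it offers.
- The arm moves only by the shell command python3 -m inch 'ROWS' [FORCE]. ROWS is text: rows parted by semicolons, each of 7 numbers parted by spaces: the shift along the tool's x, y, z in cm, then the turn, a rotation vector about the tool's x, y, z in degrees, then the closure in counts, from 0 (fully open) to 255 (shut). In form: tx ty tz wx wy wz jaw; .... A call has 1 to 8 rows; each row is the pose to reach, as a shift and turn from the pose commanded when the call began, along the tool's axes at that moment; what a row does not reach only later rows make up. A row lasts 1/12 s, in which the tool goes at most 41.7 mm and 7.16 degrees, less where a joint would pass 70% of its speed; a pose out of reach is approached as far as the arm can. A call with a gripper value outside its range is refused whole. The fingers move at their own pace and stop on an object; FORCE is the grip in N (left out, the last holds). Time passes only in rows, so rows that repeat a pose let the fingers close. It gives the time, the measured TCP pose, the force and the opening at its end, in the units of the state.
- arm.observe(): the state, without advancing time (a new reading comes with each control period).
- arm.get_image(name): name is "scene" or "top"; returns a dict with "img" (420x560x3 uint8, red, green, blue), "range_z" (420x560 float32, m along the optical axis (not along the pixel's ray), 0 where there is no reading), "intrinsics" (3x3 intrinsics, pixels), "R" (3x3) and "t" (3): a world point X has camera coordinates R X + t. Camera axes: x right, y down, z forward; pixel columns grow to the right and rows downward; lengths in m; the calibration is good to about 2 mm. A picture is of the moment at which its call begins.
- arm.finish_job(): hands the job in, once; it reports no verdict.
Trained networks look in the newest picture that a camera, given by its name, has taken for a name from the list of things; names that differ only in an ending like _2 or _b are one class to them, and where a whole thing is asked for, a point or a joint stands for the part that bears it (a point fixed in the world has none). Each returns a list of dicts, best first, with "p" (0 to 1); they miss things now and then, are a little off and sometimes report something else, mostly with a low value. They report only what shows in the picture. A call takes as long as a camera call. They do not tell look-alikes from the thing itself.
- arm.spot_in(camera, target): "bbox" ([left, top, right, bottom] in pixels, round what is visible of it).
The state is a dict: "clock": time; "q": joint angles; "joint_velocities": joint speeds; "joint_efforts": joint torques, N m; "eef_pos": TCP position; "ee_rot": TCP orientation; "wrist_force": force on the tool from outside, world axes, zero at the start; "torque": the same for the moment, N m; "grip_width": finger opening in m.
Only numpy, scipy, OpenCV 4.12 (cv2) and the standard library are available. Lean on these libraries where they do the work, as an engineer would, in place of code of your own. Each camera call takes 0.05 s, during which the arm holds its last target.

## Task

The bench scale with the blue levelling knob rocks: that corner hangs low because its screw foot is wound up too far. Turn the blue knob clockwise (seen from above) until the scale sits level and steady on all four feet, then let go of it. The jar must stay standing on its pan, the scale must stay where it is, and the other scale, with the black knob, is to be left alone.

Things in the scene. Friction and masses are not known exactly. Their poses are not given: they have to be found in the camera images.
- blue_screw_grip (a point): Grip point of the blue wing knob, on the screw axis, 78 mm above the table (stays so while turned). Bar 44 x 14 mm, 34 mm high, white stripe on top, on a disc 42 mm wide; point 15 mm below the bar's top, 19 mm above the disc. x along the bar, y across it, z up. Level when x points as the scale's x does; starts 49 to 78 deg short. Clockwise lengthens the foot 30 mm per turn; stiff, 0.1 N m, stays.
- scale: Rocking scale, loose, 2.6 kg, pale base 180 x 210 mm, top at 40 mm. Origin on the table under its middle, z up. Fixed feet at (75,90), (-75,90), (-75,-90) mm, blue screw at (75,-90) with a black line towards -x: level when the stripe lines up with it, tips again beyond. Display at -x, 64 mm high; pan 100 x 130 mm at (8,25), top at 52 mm. Starts leaning 2 to 3.5 deg to the screw.
- spare_scale: The other bench scale, the same but for its black knob: it is level and is to be left alone. Origin under the middle of its base. It and the blue-knobbed scale change places from one start to another.
- jar: Filled glass yoghurt jar, 66 mm across, 74 mm high, 0.2 kg, standing loose on the pan of the blue-knobbed scale. Origin at the centre of its underside, z up.
Things that resemble listed ones, but are neither listed nor needed, are in the scene too. Leave any green look-alike of the jar alone.

How it is judged:
By the outcome, as a careful person would: the job done as asked, in the order asked, and still so for the second after the job is handed in, with the robot touching nothing.
It also fails if it takes over 32 s, if anything falls off the work surface, if the arm or the gripper's body presses on something with over 40 N, if the wrist force passes 120 N, or if a joint passes its speed limit or range.

## Working session

There is one attempt and no reset: what is moved stays moved. The work goes in short steps, Python scripts to look and compute and a shell command to move; the robot and the scene stay as the last step left them, time stands still between calls to the robot, and variables do not carry over. Pictures are saved under pics/ and viewed, and the job is handed in when it is done.

```bash
mkdir -p pics; ls
python3 - <<'E'
from plant import arm
import cv2,numpy as np
o=arm.observe(); print({k:np.round(v,3).tolist() for k,v in o.items()})
for n in ["scene","top"]:
    d=arm.get_image(n); cv2.imwrite(f"pics/{n}0.png",d["img"][:,:,::-1]); np.savez(f"{n}0.npz",**d)
    print(n,d["intrinsics"].tolist(),d["R"].round(3).tolist(),d["t"].round(3).tolist())
    for t in ["blue_screw_grip","scale","spare_scale","jar"]:
        print(t,[(np.round(b["bbox"]).tolist(),round(b["p"],2)) for b in arm.spot_in(n,t)])
E
```

```text
pics
{'clock': 0.0, 'q': [-88.201, 17.961, 85.853, 0.001, 76.258, -12.8], 'joint_velocities': [0.01, -0.052, 0.029, 0.01, -0.069, 0.041], 'joint_efforts': [-0.003, -41.227, -25.975, -0.0, 0.004, 0.0], 'eef_pos': [0.132, -0.508, 0.219], 'ee_rot': [[0.968, 0.252, -0.0], [0.252, -0.968, 0.001], [0.0, -0.001, -1.0]], 'wrist_force': [0.064, -0.065, -0.498], 'torque': [0.035, -0.006, 0.009], 'grip_width': 0.086}
scene [[419.5260658701611, 0.0, 279.2318319892226], [0.0, 419.5260658701611, 207.70196574963768], [0.0, 0.0, 1.0]] [[-0.158, 0.987, 0.006], [0.826, 0.136, -0.547], [-0.541, -0.082, -0.837]] [0.027, -0.421, 1.307]
blue_screw_grip [([300.0, 226.0, 321.0, 243.0], 0.54)]
scale [([293.0, 169.0, 396.0, 246.0], 0.58)]
spare_scale [([154.0, 150.0, 253.0, 222.0], 0.96)]
jar [([404.0, 258.0, 442.0, 290.0], 0.9), ([352.0, 180.0, 382.0, 216.0], 0.58)]
top [[380.18669240450924, 0.0, 274.5709968266382], [0.0, 380.18669240450924, 206.83060988702718], [0.0, 0.0, 1.0]] [[0.108, -0.994, -0.007], [-0.97, -0.104, -0.218], [0.216, 0.03, -0.976]] [0.023, 0.556, 0.789]
blue_screw_grip [([242.0, 178.0, 266.0, 192.0], 0.49)]
scale [([170.0, 174.0, 274.0, 270.0], 0.63)]
spare_scale [([315.0, 201.0, 413.0, 292.0], 0.61)]
jar [([139.0, 141.0, 170.0, 176.0], 0.69), ([178.0, 201.0, 212.0, 239.0], 0.64)]
```

Run:
```python
import cv2,numpy as np
a=cv2.imread("pics/scene0.png"); b=cv2.imread("pics/top0.png")
cv2.imwrite("pics/scene0z.png",cv2.resize(a[130:310,140:460],(800,450),interpolation=cv2.INTER_CUBIC))
cv2.imwrite("pics/top0z.png",cv2.resize(b[130:310,120:440],(800,450),interpolation=cv2.INTER_CUBIC))
```

```text
(no output)
```

View pics/scene0.png

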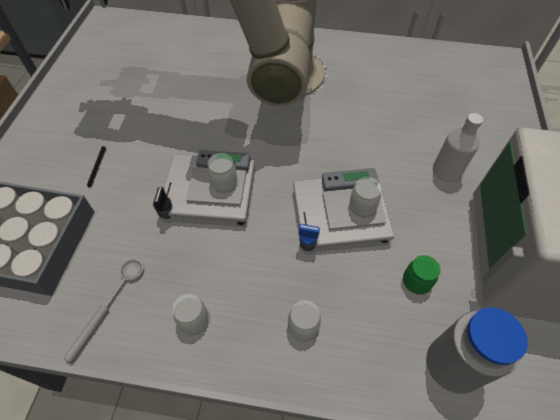

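View pics/top0.png

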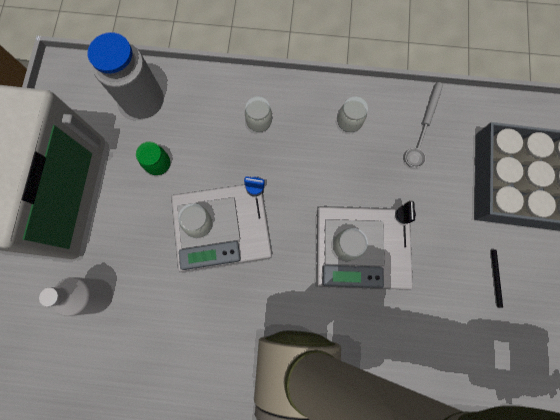

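```bash
ls pics
```

```text
scene0.png
scene0z.png
top0.png
top0z.png
```

View pics/top0z.png

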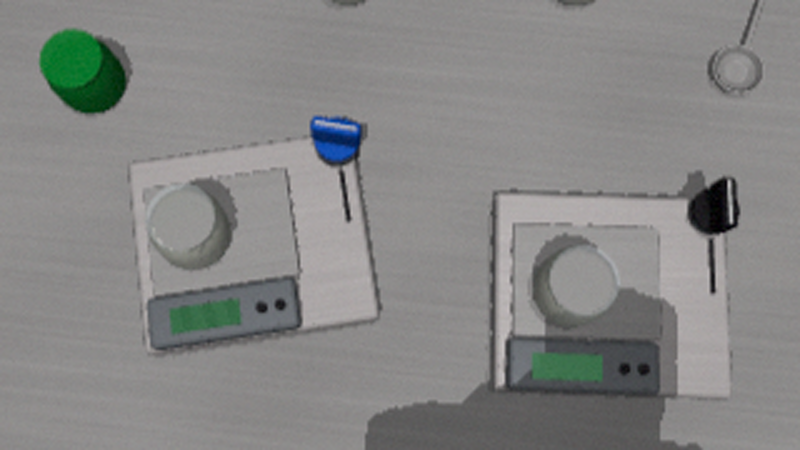

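View pics/scene0z.png

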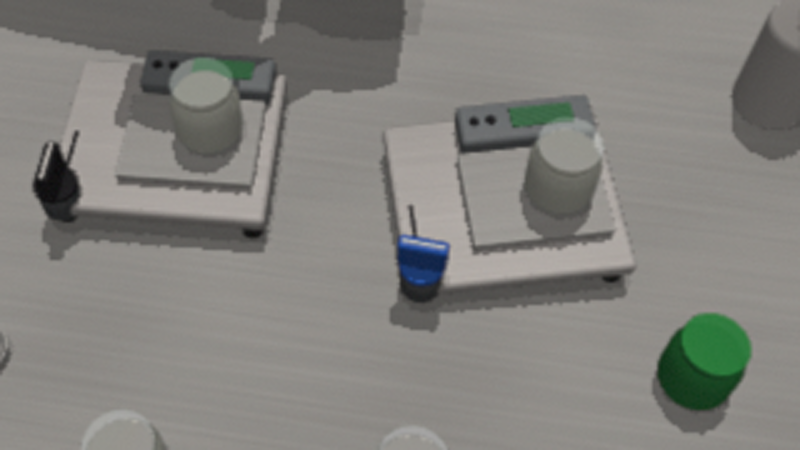

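The blue-knobbed scale is the left one in the top view: base at about (222,228), knob at (255,186), jar at (195,219). The spare with the black knob is at (365,248). Next I'll measure the knob and base.

```bash
cat > h.py <<'E'
import numpy as np,cv2
def pts(d):
    K,R,t=d["intrinsics"],d["R"],d["t"]; z=d["range_z"]
    v,u=np.mgrid[:z.shape[0],:z.shape[1]]
    c=np.stack([(u-K[0,2])/K[0,0]*z,(v-K[1,2])/K[1,1]*z,z],-1)
    return (c-t)@R   # R^T(c-t)
def ray(d,uv,h):
    K,R,t=d["intrinsics"],d["R"],d["t"]
    r=R.T@np.linalg.inv(K)@np.array([uv[0],uv[1],1.]); o=-R.T@t
    return o+r*(h-o[2])/r[2]
E
python3 - <<'E'
from h import *
for n in ["top","scene"]:
    d=dict(np.load(f"{n}0.npz")); P=pts(d); im=d["img"].astype(int); r,g,b=im[...,0],im[...,1],im[...,2]
    box=(slice(165,205),slice(235,275)) if n=="top" else (slice(215,255),slice(290,330))
    m=np.zeros(r.shape,bool); m[box]=True
    blue=m&(b>r+40)&(d["range_z"]>0); Q=P[blue]
    print(n,"blue",blue.sum(),Q.min(0).round(3),Q.max(0).round(3))
    top=Q[Q[:,2]>0.086]; print("bar top",len(top),top.mean(0).round(4),top.min(0).round(3),top.max(0).round(3))
    if len(top)>5:
        print(cv2.minAreaRect((top[:,:2]*1000).astype(np.float32)))
    # white stripe
    w=m&(P[...,2]>0.08); Q=P[w]; 
    print("high all",w.sum(),Q.mean(0).round(4),cv2.minAreaRect((Q[:,:2]*1000).astype(np.float32)))
    s=w&(r>130); Q=P[s]; print("stripe",s.sum(),Q.mean(0).round(4)); 
    if s.sum()>3:
        _,_,V=np.linalg.svd(Q[:,:2]-Q[:,:2].mean(0)); print("ang",np.degrees(np.arctan2(V[0,1],V[0,0])), np.argwhere(s)[:,::-1].tolist())
    # base plane
    bb=(slice(170,275),slice(165,280)) if n=="top" else (slice(165,250),slice(285,400))
    m2=np.zeros(r.shape,bool); m2[bb]=True
    base=m2&(P[...,2]>0.025)&(P[...,2]<0.047)
    k=np.ones((3,3),np.uint8); base=cv2.erode(cv2.morphologyEx(base.astype(np.uint8),cv2.MORPH_OPEN,k),k).astype(bool)
    Q=P[base]; 
    for _ in range(5):
        A=np.c_[Q[:,:2],np.ones(len(Q))]; c=np.linalg.lstsq(A,Q[:,2],rcond=None)[0]; e=Q[:,2]-A@c; Q=Q[abs(e)<0.003]
    print("plane",c.round(4),"lean",np.degrees(np.hypot(c[0],c[1])),len(Q),e.std())
    base2=m2&(P[...,2]>0.02)&(P[...,2]<0.075); 
    Q=P[base2]; rc=cv2.minAreaRect((Q[:,:2]*1000).astype(np.float32)); print("rect",rc)
    cv2.imwrite(f"pics/{n}mask.png",base2.astype(np.uint8)*255)
E
```

```text
top blue 277 [0.577 0.112 0.033] [0.615 0.157 0.097]
bar top 116 [0.5971 0.1332 0.0928] [0.59  0.112 0.086] [0.606 0.155 0.097]
((598.1402587890625, 133.23739624023438), (43.0411262512207, 14.56679630279541), 86.55398559570312)
high all 162 [0.5825 0.1287 0.1411] ((492.68353271484375, 88.27951049804688), (257.1493225097656, 41.805442810058594), 23.3590087890625)
stripe 26 [0.5183 0.1069 0.3702]
ang 18.45839494981785 [[263, 166], [243, 171], [261, 173], [237, 177], [272, 177], [246, 178], [247, 178], [248, 179], [249, 179], [250, 179], [251, 179], [252, 179], [253, 179], [253, 180], [254, 180], [255, 180], [256, 180], [257, 180], [258, 180], [259, 180], [260, 181], [261, 181], [260, 196], [259, 197], [261, 198], [248, 201]]
plane [-0.0458  0.0226  0.0593] lean 2.9271471776204905 2272 0.0013143834170792391
rect ((502.3077087402344, 199.79962158203125), (183.851318359375, 215.28587341308594), 15.217081069946289)
scene blue 301 [ 0.543  0.108 -0.003] [0.619 0.154 0.097]
bar top 113 [0.6021 0.1333 0.0924] [0.593 0.111 0.086] [0.609 0.154 0.097]
((600.5068359375, 132.81338500976562), (42.65812683105469, 14.477561950683594), 86.5496597290039)
high all 172 [0.6183 0.1336 0.1183] ((824.8456420898438, 146.0519256591797), (466.17596435546875, 43.44249725341797), 3.270970106124878)
stripe 27 [0.6846 0.1327 0.237 ]
ang -179.23518792898284 [[303, 215], [315, 220], [292, 224], [301, 225], [302, 225], [301, 226], [302, 226], [303, 226], [304, 226], [305, 226], [306, 226], [307, 226], [307, 227], [308, 227], [309, 227], [310, 227], [311, 227], [312, 227], [313, 227], [312, 228], [313, 228], [314, 228], [315, 228], [316, 228], [317, 228], [323, 233], [296, 241]]
plane [-0.0486  0.022   0.0608] lean 3.0578201825623603 2080 0.0013389838418592281
rect ((506.6827392578125, 200.63841247558594), (188.11602783203125, 217.44082641601562), 13.818127632141113)
```

Run:
```python
from h import *
W=[]
for n,lb,sb in [("top",(197,222,252,266),(176,184,244,264)),("scene",(208,228,299,312),(223,230,299,319))]:
    d=dict(np.load(f"{n}0.npz")); im=d["img"].astype(int); g=im.sum(2)/3; P=pts(d)
    r,b=im[...,0],im[...,2]
    # stripe: weighted by whiteness along columns
    L=[]
    for u in range(sb[2],sb[3]):
        col=r[sb[0]:sb[1],u].astype(float); w=np.clip(col-90,0,None)*(b[sb[0]:sb[1],u]>110)
        v=np.arange(sb[0],sb[1])
        # only stripe: need bright & blue neighbours
        if w.max()>30:
            k=np.argmax(w); vv=v[k]; L.append((u,vv,col[k]))
    print(n,[(u,v,int(c)) for u,v,c in L])
    # black line
    M=[]
    for v in range(lb[0],lb[1]):
        row=g[v,lb[2]:lb[3]]; bg=np.median(row); w=np.clip(bg-25-row,0,None)
        if w.sum()>20: M.append(((np.arange(lb[2],lb[3])*w).sum()/w.sum(),v,row.min()))
    print([(round(u,1),v,int(c)) for u,v,c in M])
    c=np.array([[-0.047,0.0223,0.060]])[0]
    Q=[]
    for u,v,_ in M:
        h=0.035
        for _ in range(5):
            X=ray(d,(u,v),h); h=c@[X[0],X[1],1]
        Q.append(X)
    Q=np.array(Q); _,_,V=np.linalg.svd(Q[:,:2]-Q[:,:2].mean(0)); print("line ang",np.degrees(np.arctan2(V[0,1],V[0,0])),Q[0].round(4),Q[-1].round(4))
    Q=np.array([ray(d,(u,v),0.093) for u,v,_ in L]); 
    _,_,V=np.linalg.svd(Q[:,:2]-np.median(Q[:,:2],0)); print("stripe",np.degrees(np.arctan2(V[0,1],V[0,0])),Q[0].round(4),Q[-1].round(4))
```

```text
top [(244, np.int64(176), 140), (246, np.int64(178), 153), (247, np.int64(178), 158), (248, np.int64(179), 147), (249, np.int64(179), 148), (250, np.int64(179), 162), (251, np.int64(179), 162), (252, np.int64(179), 161), (253, np.int64(179), 157), (254, np.int64(180), 148), (255, np.int64(180), 146), (256, np.int64(180), 161), (257, np.int64(180), 163), (258, np.int64(180), 160), (259, np.int64(180), 158), (260, np.int64(176), 141), (261, np.int64(181), 148), (262, np.int64(177), 144), (263, np.int64(177), 145)]
[(np.float64(260.7), 197, 90), (np.float64(258.7), 198, 64), (np.float64(257.7), 199, 41), (np.float64(258.9), 200, 49), (np.float64(259.1), 201, 39), (np.float64(258.3), 202, 24), (np.float64(258.7), 203, 38), (np.float64(259.0), 204, 39), (np.float64(259.0), 205, 40), (np.float64(259.8), 206, 49), (np.float64(259.6), 207, 55), (np.float64(259.3), 208, 36), (np.float64(260.0), 209, 28), (np.float64(260.4), 210, 40), (np.float64(259.9), 211, 38), (np.float64(260.0), 212, 39), (np.float64(260.4), 213, 52), (np.float64(260.1), 214, 37), (np.float64(260.1), 215, 33), (np.float64
[... 642 characters left out ...]
 np.int64(224), 176), (316, np.int64(224), 175), (317, np.int64(224), 174), (318, np.int64(224), 174)]
[(np.float64(303.7), 212, 96), (np.float64(303.9), 213, 72), (np.float64(304.2), 214, 73), (np.float64(304.3), 215, 68), (np.float64(304.4), 216, 72), (np.float64(304.2), 217, 90), (np.float64(304.3), 218, 75), (np.float64(304.3), 219, 71), (np.float64(304.0), 220, 69), (np.float64(303.8), 221, 67), (np.float64(303.7), 222, 68), (np.float64(303.3), 223, 88), (np.float64(303.3), 224, 78), (np.float64(302.2), 226, 80), (np.float64(299.2), 227, 80)]
line ang -2.1540952849991566 [0.5276 0.1153 0.0378] [0.5685 0.1102 0.0357]
stripe 102.23957326386812 [0.5922 0.1124 0.093 ] [0.5885 0.1508 0.093 ]
```

```bash
cat >> h.py <<'E'
def ortho(d,c,x0,x1,y0,y1,s=3):
    # image: column = (y1-y)*s*1000, row=(x1-x)*s*1000 ; plane z=c0 x+c1 y+c2
    rows,cols=int((x1-x0)*1000*s),int((y1-y0)*1000*s)
    r,q=np.mgrid[:rows,:cols]; x=x1-r/(1000*s); y=y1-q/(1000*s); z=c[0]*x+c[1]*y+c[2]
    X=np.stack([x,y,z],-1)@d["R"].T+d["t"]; uv=X@d["intrinsics"].T; uv=uv[...,:2]/uv[...,2:]
    return cv2.remap(d["img"][:,:,::-1].copy(),uv[...,0].astype(np.float32),uv[...,1].astype(np.float32),cv2.INTER_CUBIC)
E
python3 - <<'E'
from h import *
o=[]
for n in ["top","scene"]:
    d=dict(np.load(f"{n}0.npz"))
    o.append(ortho(d,[-0.047,0.0223,0.060],0.38,0.64,0.07,0.335,1.5))
for n in ["top","scene"]:
    d=dict(np.load(f"{n}0.npz"))
    o.append(cv2.resize(ortho(d,[-0.047,0.0223,0.118],0.57,0.63,0.10,0.166,6),(397,360)))
print([x.shape for x in o])
a=np.hstack(o[:2]); cv2.imwrite("pics/o_base.png",a); cv2.imwrite("pics/o_knob.png",np.hstack(o[2:]))
E
```

```text
[(390, 397, 3), (390, 397, 3), (360, 397, 3), (360, 397, 3)]
```

View pics/o_base.png

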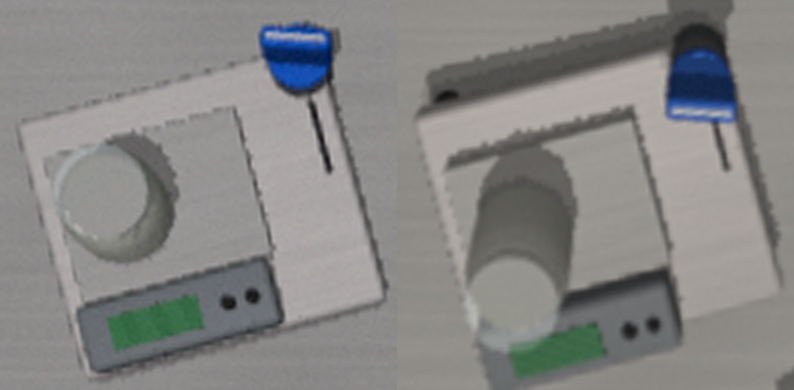

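View pics/o_knob.png

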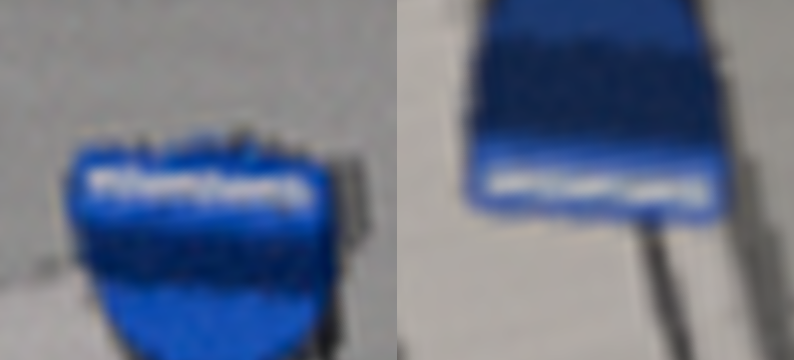

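Base yaw comes out at about 14.5 deg, the stripe at about 87 deg, and the lean at about 3.0 deg, so the turn needed is about 72 deg. The bar-top centre is near (0.5987, 0.1324, 0.093). I'll move over the knob now.

```bash
python3 -m inch '61.3 -50.3 0 0 0 -72.6 0; 61.3 -50.3 0 0 0 -72.6 0; 61.3 -50.3 0 0 0 -72.6 0; 61.3 -50.3 0 0 0 -72.6 0; 61.3 -50.3 0 0 0 -72.6 0; 61.3 -50.3 0 0 0 -72.6 0; 61.3 -50.3 0 0 0 -72.6 0; 61.3 -50.3 0 0 0 -72.6 0' 40
cat > rel.py <<'E'
import sys,numpy as np
from plant import arm
from scipy.spatial.transform import Rotation as Ro
def rel(p,ang,tilt=1.0,n=(0.047,-0.0223,1)):
    # target: TCP p, jaw(y) yaw ang deg, tool z = -(tilted normal)
    o=arm.observe(); R0=np.array(o["ee_rot"]); p0=np.array(o["eef_pos"])
    z=-np.array([n[0]*tilt,n[1]*tilt,1.]); z/=np.linalg.norm(z)
    y=np.array([np.cos(np.radians(ang)),np.sin(np.radians(ang)),0]); y-=z*(y@z); y/=np.linalg.norm(y)
    x=np.cross(y,z); R=np.c_[x,y,z]
    return (R0.T@(np.array(p)-p0)*100).round(2),np.degrees(Ro.from_matrix(R0.T@R).as_rotvec()).round(2)
E
python3 -c "
from rel import *
print(rel((0.6,0.132,0.14),-2.8))"
```

```text
clock: 1.17
eef_pos: [0.3291, -0.2367, 0.2193]
ee_rot: [[0.305, 0.952, 0.001], [0.952, -0.305, -0.001], [-0.0, 0.001, -1.0]]
wrist_force: [0.1, -0.6, -0.4]
grip_width: 0.0857
(array([43.38, 14.53,  7.93]), array([  2.92,   0.81, -15.  ]))
```

```bash
python3 -m inch '43.4 14.5 0 0 0 -15 0; 43.4 14.5 0 0 0 -15 0; 43.4 14.5 0 0 0 -15 0; 43.4 14.5 0 0 0 -15 0; 43.4 14.5 0 0 0 -15 0; 43.4 14.5 0 0 0 -15 0; 43.4 14.5 0 0 0 -15 0; 43.4 14.5 0 0 0 -15 100' 
python3 -c "
from rel import *
print(rel((0.6,0.132,0.14),-2.8))"
```

```text
clock: 1.83
eef_pos: [0.5279, 0.0313, 0.2192]
ee_rot: [[0.054, 0.999, 0.0], [0.999, -0.054, -0.0], [-0.0, 0.0, -1.0]]
wrist_force: [-0.2, -0.9, 0.8]
grip_width: 0.075
(array([10.44,  6.65,  7.92]), array([ 2.78,  1.15, -0.31]))
```

```bash
python3 -m inch '10.4 6.6 0 2.8 1.15 -0.3 110; 10.4 6.6 0 2.8 1.15 -0.3 110; 10.4 6.6 0 2.8 1.15 -0.3 110; 10.4 6.6 4 2.8 1.15 -0.3 110; 10.4 6.6 7.0 2.8 1.15 -0.3 110; 10.4 6.6 7.0 2.8 1.15 -0.3 110; 10.4 6.6 7.0 2.8 1.15 -0.3 110'
python3 - <<'E'
from rel import *
from h import *
print(rel((0.5983,0.1326,0.084),-2.8))
o=[]
for n in ["top","scene"]:
    d=arm.get_image(n); im=d["img"][:,:,::-1]
    o.append(cv2.resize(im[120:280,150:310] if n=="top" else im[140:280,260:420],(400,400),interpolation=cv2.INTER_CUBIC))
cv2.imwrite("pics/a1.png",np.hstack(o))
E
```

```text
clock: 2.42
eef_pos: [0.5981, 0.1294, 0.1487]
ee_rot: [[0.05, 0.998, -0.05], [0.999, -0.048, 0.023], [0.02, -0.051, -0.998]]
wrist_force: [0.1, -0.1, 1.1]
grip_width: 0.0485
(array([0.19, 0.34, 6.46]), array([-0.2 , -0.01, -0.04]))
```

View pics/a1.png

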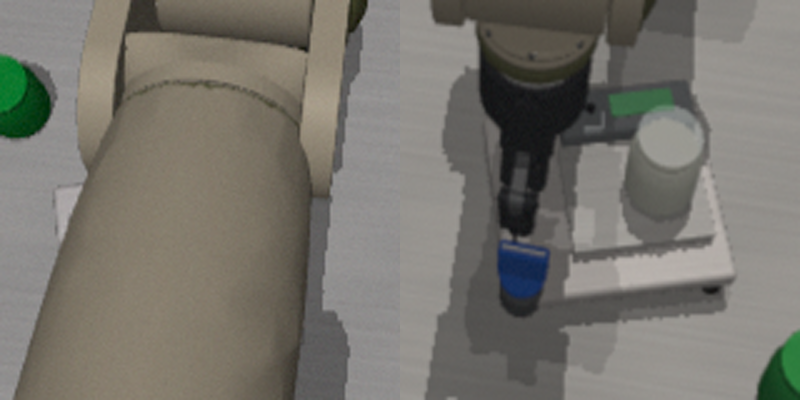

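The top camera is blocked by the arm. The scene camera shows the fingers straddling above the knob, which is at about (523,265) in the crop. I'll descend.

```bash
python3 -m inch '0.2 0.34 2.5 0 0 0 110; 0.2 0.34 4.5 0 0 0 110; 0.2 0.34 6.4 0 0 0 110; 0.2 0.34 6.4 0 0 0 110'
python3 - <<'E'
from rel import *
from h import *
print(rel((0.5983,0.1326,0.084),-2.8))
d=arm.get_image("scene"); im=d["img"][:,:,::-1]
cv2.imwrite("pics/a2.png",cv2.resize(im[180:270,260:380],(800,600),interpolation=cv2.INTER_CUBIC))
E
```

```text
clock: 2.85
eef_pos: [0.5981, 0.1324, 0.0839]
ee_rot: [[0.05, 0.997, -0.05], [0.999, -0.049, 0.023], [0.02, -0.051, -0.998]]
wrist_force: [-0.5, -0.2, -0.6]
grip_width: 0.0485
(array([ 0.02,  0.01, -0.01]), array([-0.2 , -0.01, -0.07]))
```

View pics/a2.png

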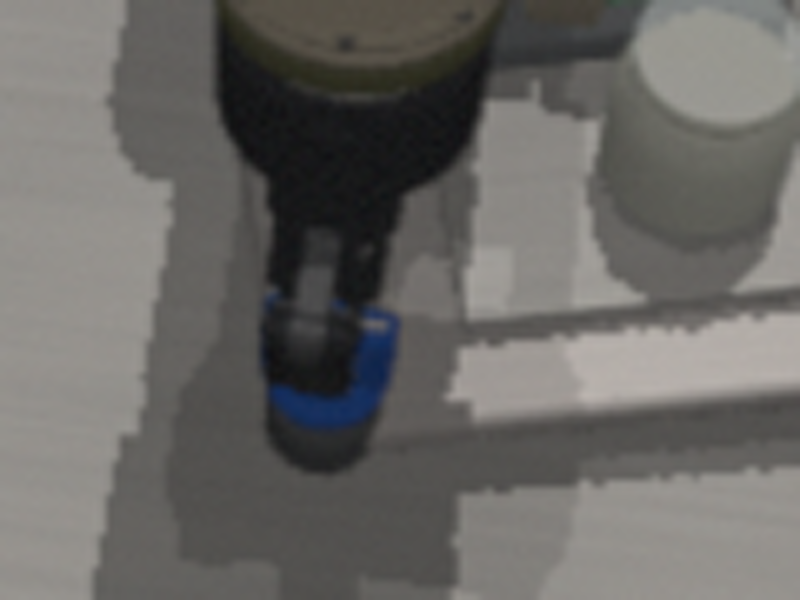

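No contact yet. The front finger sits in front of the bar, and its leftward offset is what perspective would give. I'll close.

```bash
python3 -m inch '0 0 0 0 0 0 255; 0 0 0 0 0 0 255; 0 0 0 0 0 0 255; 0 0 0 0 0 0 255; 0 0 0 0 0 0 255; 0 0 0 0 0 0 255' 40
python3 - <<'E'
from rel import *
o=arm.observe(); print(o["torque"])
for f in [.125,.25,.375,.5]:
    print(f,rel((0.5983-.0040*f,0.1326+.0019*f,0.084),-2.8-72*f,1-f))
E
```

```text
clock: 3.4
eef_pos: [0.5991, 0.1327, 0.0854]
ee_rot: [[0.049, 0.998, -0.047], [0.999, -0.048, 0.023], [0.02, -0.048, -0.999]]
wrist_force: [0.5, 0.0, -0.5]
grip_width: 0.0001
[-0.00096521  0.01673174 -0.01823617]
0.125 (array([ 0.  , -0.13,  0.15]), array([-0.37, -0.13,  8.98]))
0.25 (array([ 0.02, -0.18,  0.15]), array([-0.75, -0.19, 17.99]))
0.375 (array([ 0.04, -0.23,  0.15]), array([-1.14, -0.19, 26.99]))
0.5 (array([ 0.07, -0.28,  0.16]), array([-1.53, -0.13, 36.  ]))
```

The width reads 0.1 mm, so there is nothing between the pads. I'll look.

Run:
```python
from rel import *
from h import *
print(arm.observe()["grip_width"])
d=arm.get_image("scene"); im=d["img"][:,:,::-1]; np.savez("s3.npz",**d)
cv2.imwrite("pics/a3.png",cv2.resize(im[180:270,260:380],(800,600),interpolation=cv2.INTER_CUBIC))
print(arm.spot_in("scene","blue_screw_grip"))
P=pts(d); i=d["img"].astype(int); m=np.zeros(i.shape[:2],bool); m[215:255,290:330]=True
b=m&(i[...,2]>i[...,0]+40); Q=P[b]; print(b.sum(),Q.min(0),Q.max(0))
for (u,v) in [(306,231),(306,225),(306,236),(315,230),(313,241)]: print(u,v,P[v,u].round(4))
```

```text
0.00012999683238743473
[{'bbox': [299.3, 230.3, 322.0, 243.0], 'p': 0.71}, {'bbox': [151.9, 148.1, 255.2, 223.5], 'p': 0.28}]
191 [0.59599659 0.11279741 0.05410605] [1.05879326 0.15330985 0.86370943]
306 231 [0.6646 0.1288 0.187 ]
306 225 [0.6557 0.1273 0.1937]
306 236 [0.6039 0.1287 0.0613]
315 230 [0.6036 0.1461 0.0918]
313 241 [0.6124 0.1453 0.0588]
```

View pics/a3.png

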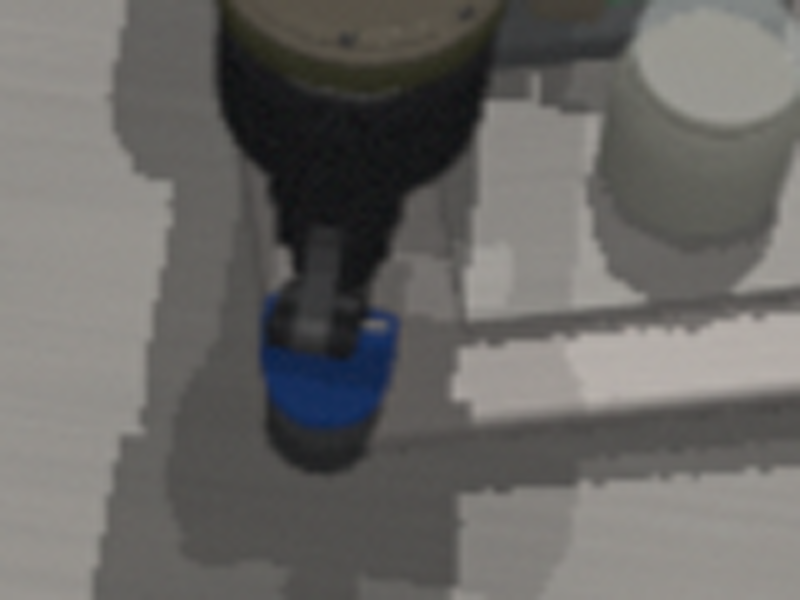

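Run:
```python
from h import *
d=dict(np.load("s3.npz")); P=pts(d)
for v in range(212,246,2):
    print(v,[tuple(P[v,u].round(3).tolist()) for u in (304,307,310,316)])
def pr(X):
    c=d["R"]@X+d["t"]; q=d["intrinsics"]@c; return (q[:2]/q[2]).round(1)
for X in [(0.599,0.133,0.066),(0.613,0.133,0.066),(0.613,0.144,0.066),(0.613,0.122,0.066),(0.613,0.133,0.094),(0.6,0.133,0.14)]: print(X,pr(np.array(X)))
```

```text
212 [(0.642, 0.121, 0.216), (0.642, 0.126, 0.216), (0.643, 0.131, 0.219), (0.608, 0.143, 0.169)]
214 [(0.643, 0.121, 0.211), (0.641, 0.126, 0.208), (0.64, 0.132, 0.209), (0.622, 0.143, 0.183)]
216 [(0.644, 0.121, 0.206), (0.642, 0.127, 0.203), (0.642, 0.132, 0.204), (0.62, 0.144, 0.174)]
218 [(0.616, 0.121, 0.153), (0.645, 0.127, 0.202), (0.644, 0.133, 0.202), (0.617, 0.144, 0.162)]
220 [(0.616, 0.121, 0.146), (0.648, 0.128, 0.199), (0.648, 0.133, 0.2), (0.612, 0.145, 0.145)]
222 [(0.628, 0.122, 0.158), (0.65, 0.128, 0.196), (0.648, 0.134, 0.193), (0.551, 0.147, 0.039)]
224 [(0.647, 0.123, 0.183), (0.654, 0.129, 0.195), (0.647, 0.134, 0.184), (0.554, 0.147, 0.035)]
226 [(0.656, 0.124, 0.19), (0.656, 0.129, 0.191), (0.65, 0.135, 0.183), (0.594, 0.147, 0.094)]
228 [(0.659, 0.124, 0.188), (0.661, 0.13, 0.192), (0.658, 0.135, 0.189), (0.601, 0.148, 0.097)]
230 [(0.663, 0.125, 0.188), (0.663, 0.13, 0.188), (0.663, 0.136, 0.19), (0.605, 0.148, 0.094)]
232 [(0.665, 0.125, 0.184), (0.664, 0.131, 0.183), (0.664, 0.136, 0.184), (0.608, 0.149, 0.091)]
234 [(0.604, 0.124, 0.069), (0.606, 0.13, 0.074), (0.606, 0.137, 0.076), (0.607, 0.149, 0.082)]
236 [(0.604, 0.124, 0.061), (0.604, 0.131, 0.063), (0.606, 0.137, 0.067), (0.607, 0.15, 0.073)]
238 [(0.608, 0.125, 0.059), (0.608, 0.131, 0.061), (0.607, 0.138, 0.061), (0.605, 0.151, 0.061)]
240 [(0.614, 0.126, 0.06), (0.613, 0.132, 0.06), (0.611, 0.139, 0.058), (0.607, 0.151, 0.056)]
242 [(0.617, 0.126, 0.057), (0.617, 0.133, 0.06), (0.615, 0.139, 0.058), (0.604, 0.152, 0.041)]
244 [(0.612, 0.127, 0.038), (0.612, 0.133, 0.04), (0.609, 0.14, 0.037), (0.604, 0.153, 0.032)]
(0.599, 0.133, 0.066) [308.4 233.3]
(0.613, 0.133, 0.066) [307.6 238.9]
(0.613, 0.144, 0.066) [312.6 239.6]
(0.613, 0.122, 0.066) [302.6 238.1]
(0.613, 0.133, 0.094) [308.4 232.4]
(0.6, 0.133, 0.14) [310.6 215.7]
```

Run:
```python
from h import *
from plant import arm
d=dict(np.load("s3.npz")); P=pts(d)
cv2.imwrite("pics/a3full.png",d["img"][:,:,::-1])
z=d["range_z"]; zz=np.clip((z-0.6)/1.0*255,0,255).astype(np.uint8); cv2.imwrite("pics/a3z.png",cv2.applyColorMap(zz,cv2.COLORMAP_JET))
for v in range(150,234,6): print(v,[tuple(P[v,u].round(3).tolist()) for u in (300,307,314,322)])
o=arm.observe(); print(o["q"],o["eef_pos"],o["joint_efforts"])
```

```text
150 [(0.642, 0.105, 0.384), (0.64, 0.115, 0.384), (0.639, 0.126, 0.385), (0.638, 0.138, 0.387)]
156 [(0.646, 0.106, 0.376), (0.646, 0.117, 0.377), (0.645, 0.127, 0.379), (0.644, 0.139, 0.38)]
162 [(0.651, 0.107, 0.368), (0.651, 0.118, 0.37), (0.65, 0.128, 0.371), (0.649, 0.14, 0.372)]
168 [(0.654, 0.108, 0.357), (0.654, 0.119, 0.359), (0.653, 0.129, 0.36), (0.652, 0.141, 0.362)]
174 [(0.651, 0.109, 0.338), (0.652, 0.12, 0.342), (0.653, 0.13, 0.345), (0.653, 0.143, 0.348)]
180 [(0.642, 0.109, 0.31), (0.641, 0.12, 0.312), (0.638, 0.131, 0.311), (0.638, 0.144, 0.313)]
186 [(0.64, 0.109, 0.291), (0.646, 0.121, 0.303), (0.649, 0.133, 0.309), (0.644, 0.146, 0.304)]
192 [(0.638, 0.11, 0.27), (0.646, 0.122, 0.285), (0.648, 0.134, 0.291), (0.644, 0.147, 0.288)]
198 [(0.639, 0.111, 0.255), (0.642, 0.123, 0.261), (0.644, 0.135, 0.267), (0.64, 0.149, 0.264)]
204 [(0.638, 0.112, 0.234), (0.643, 0.124, 0.244), (0.643, 0.137, 0.247), (0.636, 0.151, 0.241)]
210 [(0.525, 0.106, 0.039), (0.642, 0.126, 0.223), (0.643, 0.138, 0.228), (0.516, 0.157, 0.038)]
216 [(0.539, 0.108, 0.036), (0.642, 0.127, 0.203), (0.643, 0.14, 0.209), (0.532, 0.159, 0.038)]
222 [(0.555, 0.11, 0.035), (0.65, 0.128, 0.196), (0.617, 0.141, 0.145), (0.548, 0.16, 0.038)]
228 [(0.661, 0.117, 0.189), (0.661, 0.13, 0.192), (0.634, 0.143, 0.151), (0.562, 0.162, 0.035)]
[ 0.97164756 37.42234177 76.61906693  1.43854057 68.67411026  3.2205078 ] [0.59903604 0.13273298 0.08517969] [-3.96854259e-03 -5.39808404e+01 -2.38538986e+01  5.98302623e-02
  1.36409327e-01  2.35162400e-05]
```

View pics/a3full.png

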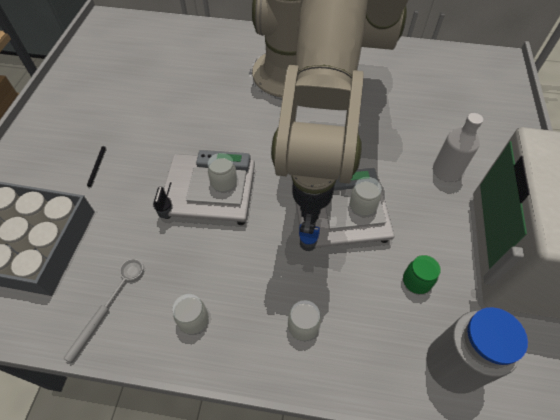

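View pics/a3z.png

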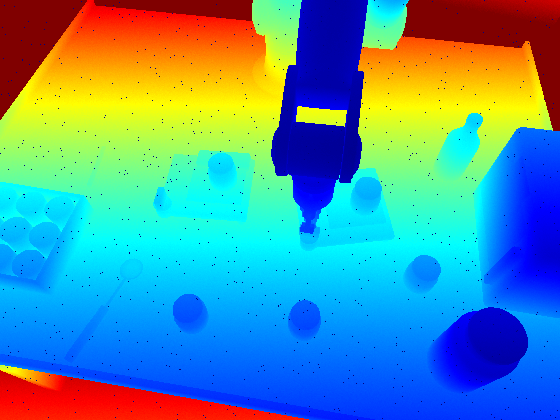

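The joints moved as reported, but the fingers shut with nothing between them. I suspect the tips sit higher than the TCP reading implies. I'll lift and measure where the tips really are.

```bash
python3 -m inch '0 0 -4 0 0 0 255; 0 0 -8 0 0 0 255; 0 0 -8 0 0 0 255; 0 0 -8 0 0 0 255'
python3 - <<'E'
from rel import *
from h import *
o=arm.observe(); print(o["eef_pos"],o["q"])
d=arm.get_image("scene"); im=d["img"][:,:,::-1]; np.savez("s4.npz",**d); P=pts(d)
cv2.imwrite("pics/a4.png",cv2.resize(im[130:250,250:410],(800,600),interpolation=cv2.INTER_CUBIC))
def pr(X):
    c=d["R"]@X+d["t"]; q=d["intrinsics"]@c; return (q[:2]/q[2]).round(1)
p=o["eef_pos"]; z=o["ee_rot"][:,2]; print("tip px",pr(p+0.019*z), "tcp px",pr(p))
for v in range(176,236,3): print(v,[tuple(P[v,u].round(3).tolist()) for u in (306,309,312,316)])
E
```

```text
clock: 3.83
eef_pos: [0.6038, 0.131, 0.1672]
ee_rot: [[0.049, 0.998, -0.043], [0.999, -0.048, 0.023], [0.021, -0.044, -0.999]]
wrist_force: [-0.0, 1.0, -0.8]
grip_width: 0.0003
[0.60382981 0.13097214 0.16718831] [ 0.80058651 33.26417336 70.72200494  1.36037192 78.46567138  3.30157079]
tip px [309.9 214.7] tcp px [310.3 209.9]
176 [(0.647, 0.118, 0.33), (0.647, 0.123, 0.331), (0.647, 0.128, 0.332), (0.647, 0.134, 0.334)]
179 [(0.645, 0.118, 0.319), (0.647, 0.123, 0.323), (0.647, 0.128, 0.324), (0.648, 0.135, 0.327)]
182 [(0.647, 0.119, 0.314), (0.647, 0.124, 0.315), (0.647, 0.129, 0.317), (0.647, 0.135, 0.318)]
185 [(0.646, 0.119, 0.304), (0.646, 0.124, 0.305), (0.646, 0.129, 0.307), (0.647, 0.136, 0.31)]
188 [(0.646, 0.12, 0.296), (0.647, 0.125, 0.298), (0.646, 0.13, 0.298), (0.645, 0.136, 0.299)]
191 [(0.65, 0.121, 0.293), (0.646, 0.125, 0.288), (0.646, 0.13, 0.29), (0.647, 0.137, 0.293)]
194 [(0.65, 0.121, 0.284), (0.649, 0.126, 0.284), (0.648, 0.131, 0.284), (0.647, 0.138, 0.284)]
197 [(0.62, 0.12, 0.232), (0.653, 0.127, 0.282), (0.652, 0.132, 0.281), (0.622, 0.139, 0.24)]
200 [(0
[... 442 characters left out ...]
 0.036), (0.525, 0.144, 0.041)]
215 [(0.534, 0.121, 0.036), (0.534, 0.128, 0.038), (0.534, 0.135, 0.039), (0.531, 0.144, 0.038)]
218 [(0.543, 0.122, 0.037), (0.542, 0.129, 0.038), (0.54, 0.136, 0.036), (0.54, 0.145, 0.038)]
221 [(0.55, 0.123, 0.036), (0.55, 0.13, 0.037), (0.548, 0.137, 0.036), (0.549, 0.146, 0.039)]
224 [(0.56, 0.125, 0.039), (0.558, 0.131, 0.037), (0.556, 0.138, 0.037), (0.555, 0.147, 0.037)]
227 [(0.6, 0.126, 0.093), (0.599, 0.133, 0.094), (0.599, 0.139, 0.094), (0.598, 0.147, 0.096)]
230 [(0.605, 0.127, 0.09), (0.607, 0.134, 0.094), (0.606, 0.14, 0.094), (0.603, 0.148, 0.092)]
233 [(0.606, 0.128, 0.078), (0.605, 0.134, 0.079), (0.606, 0.141, 0.081), (0.607, 0.149, 0.086)]
```

View pics/a4.png

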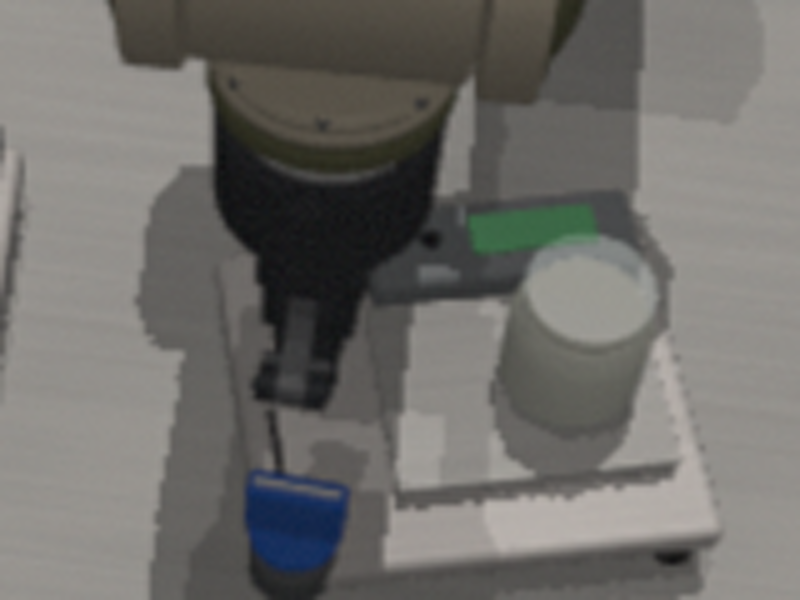

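```bash
python3 -m inch '0 0 0 0 0 80 255; 0 0 0 0 0 80 255; 0 0 0 0 0 80 255; 0 0 0 0 0 80 255; 0 0 0 0 0 80 255; 0 0 0 0 0 80 255; 0 0 0 0 0 80 255; 0 0 0 0 0 80 255'
python3 -m inch '0 0 0 0 0 30 255; 0 0 0 0 0 30 255; 0 0 0 0 0 30 255; 0 0 0 0 0 30 255'
python3 - <<'E'
from rel import *
from h import *
o=arm.observe(); print(o["eef_pos"],o["q"])
d=arm.get_image("scene"); im=d["img"][:,:,::-1]; np.savez("s5.npz",**d); P=pts(d)
cv2.imwrite("pics/a5.png",cv2.resize(im[130:250,250:410],(800,600),interpolation=cv2.INTER_CUBIC))
def pr(X):
    c=d["R"]@X+d["t"]; q=d["intrinsics"]@c; return (q[:2]/q[2]).round(1)
p=o["eef_pos"]; z=o["ee_rot"][:,2]; print("tip px",pr(p+0.019*z), "tcp px",pr(p))
for v in range(176,236,3): print(v,[tuple(P[v,u].round(3).tolist()) for u in (306,309,312,316)])
E
```

```text
clock: 4.55
eef_pos: [0.6021, 0.131, 0.1631]
ee_rot: [[0.869, 0.492, -0.051], [0.493, -0.869, 0.023], [-0.033, -0.045, -0.998]]
wrist_force: [0.3, -0.3, 0.0]
grip_width: -0.0001
clock: 4.88
eef_pos: [0.6021, 0.1309, 0.1631]
ee_rot: [[0.999, 0.015, -0.051], [0.016, -1.0, 0.023], [-0.051, -0.023, -0.998]]
wrist_force: [-0.2, -0.0, -0.3]
grip_width: 0.0002
[0.60207812 0.13093123 0.16309876] [ 0.80019476 33.50159576 70.97070212  1.35783244 78.43464698 89.59914333]
tip px [309.9 215. ] tcp px [310.3 210.3]
176 [(0.646, 0.118, 0.328), (0.648, 0.123, 0.332), (0.648, 0.128, 0.333), (0.646, 0.134, 0.332)]
179 [(0.646, 0.119, 0.321), (0.648, 0.123, 0.324), (0.648, 0.128, 0.325), (0.647, 0.135, 0.325)]
182 [(0.646, 0.119, 0.313), (0.647, 0.124, 0.315), (0.647, 0.129, 0.316), (0.646, 0.135, 0.316)]
185 [(0.627, 0.119, 0.279), (0.647, 0.124, 0.307), (0.646, 0.129, 0.307), (0.646, 0.136, 0.308)]
188 [(0.627, 0.119, 0.27), (0.621, 0.124, 0.263), (0.618, 0.129, 0.26), (0.623, 0.136, 0.269)]
191 [(0.624, 0.12, 0.257), (0.625, 0.125, 0.259), (0.468, 0.127, 0.043), (0.623, 0.137, 0.26)]
194 [(0.623, 0.
[... 620 characters left out ...]
 0.04), (0.523, 0.144, 0.038)]
215 [(0.534, 0.121, 0.036), (0.535, 0.128, 0.039), (0.534, 0.135, 0.04), (0.533, 0.144, 0.04)]
218 [(0.544, 0.123, 0.039), (0.541, 0.129, 0.036), (0.54, 0.136, 0.037), (0.54, 0.145, 0.038)]
221 [(0.549, 0.123, 0.034), (0.55, 0.13, 0.038), (0.547, 0.137, 0.035), (0.546, 0.146, 0.036)]
224 [(0.557, 0.124, 0.035), (0.557, 0.131, 0.035), (0.559, 0.138, 0.04), (0.553, 0.147, 0.034)]
227 [(0.602, 0.126, 0.096), (0.599, 0.133, 0.093), (0.599, 0.139, 0.095), (0.597, 0.147, 0.094)]
230 [(0.606, 0.127, 0.09), (0.605, 0.134, 0.091), (0.604, 0.14, 0.091), (0.605, 0.148, 0.094)]
233 [(0.606, 0.128, 0.078), (0.606, 0.134, 0.081), (0.606, 0.141, 0.082), (0.607, 0.149, 0.087)]
```

View pics/a5.png

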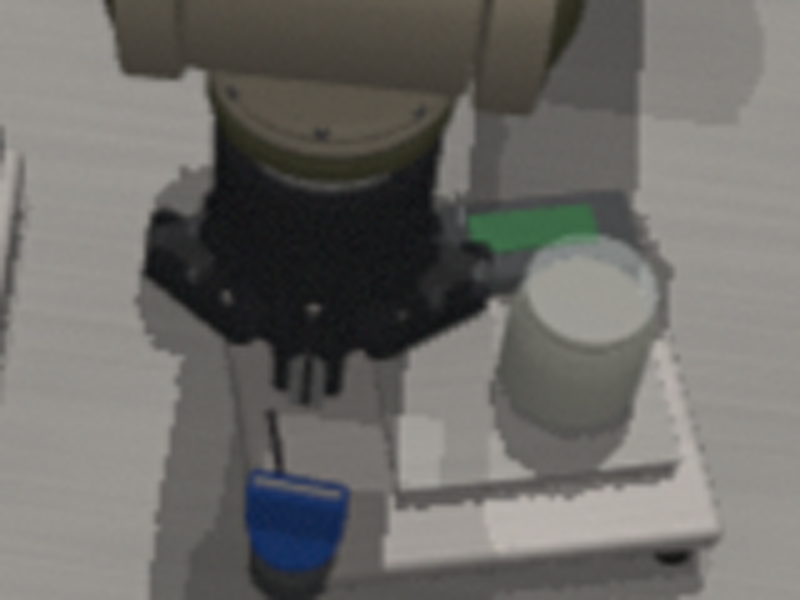

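Seen side-on, the shut tips end near z = 0.181, while the reading implies 0.144. So the real tips are about 37 mm further back along the tool axis than reported, and I closed just above the bar. From here I'll use tip z = eef z + 18 mm.

Run:
```python
from rel import *
from h import *
d=dict(np.load("s5.npz")); K,R,t=d["intrinsics"],d["R"],d["t"]
r=R.T@np.linalg.inv(K)@np.array([311.5,210.6,1.]); o=-R.T@t
for xx in (0.611,0.613,0.615): print((o+r*(xx-o[0])/r[0]).round(4))
print(rel((0.5966,0.1330,0.13),-2.8))
```

```text
[0.611  0.1335 0.1762]
[0.613  0.1336 0.1793]
[0.615  0.1336 0.1823]
(array([-0.38, -0.14,  3.34]), array([ -0.18,   0.17, -86.77]))
```

```bash
python3 -m inch '-0.4 -0.15 0 0 0 -86.8 110; -0.4 -0.15 0 0 0 -86.8 110; -0.4 -0.15 0 0 0 -86.8 110; -0.4 -0.15 0 0 0 -86.8 110; -0.4 -0.15 0 0 0 -86.8 110; -0.4 -0.15 0 0 0 -86.8 110; -0.4 -0.15 0 0 0 -86.8 110; -0.4 -0.15 0 0 0 -86.8 110'
python3 -c "
from rel import *
print(rel((0.5966,0.1330,0.075),-2.8))"
```

```text
clock: 5.6
eef_pos: [0.5982, 0.1324, 0.1637]
ee_rot: [[0.514, 0.857, -0.05], [0.858, -0.513, 0.023], [-0.007, -0.055, -0.998]]
wrist_force: [0.1, 0.0, 0.1]
grip_width: 0.0486
(array([0.03, 0.31, 8.87]), array([ -0.19,   0.04, -28.15]))
```

```bash
python3 -m inch '0 0.3 0 0 0 -28.2 110; 0 0.3 0 0 0 -28.2 110; 0 0.3 0 0 0 -28.2 110; 0 0.3 2 0 0 -28.2 110; 0 0.3 5 0 0 -28.2 110; 0 0.3 8 0 0 -28.2 110; 0 0.3 8 0 0 -28.2 110'
python3 -c "
from rel import *
print(rel((0.5966,0.1330,0.049),-2.8))"
```

```text
clock: 6.18
eef_pos: [0.5936, 0.1326, 0.0784]
ee_rot: [[0.055, 0.997, -0.06], [0.998, -0.053, 0.022], [0.019, -0.061, -0.998]]
wrist_force: [-1.3, 0.0, -1.2]
grip_width: 0.0484
(array([0.  , 0.48, 2.91]), array([-0.75,  0.04, -0.34]))
```

```bash
python3 -m inch '0 0.5 0 -0.7 0 -0.3 110; 0 0.5 1.5 -0.7 0 -0.3 110; 0 0.5 2.9 -0.7 0 -0.3 110; 0 0.5 2.9 -0.7 0 -0.3 110'
python3 - <<'E'
from rel import *
from h import *
print(rel((0.5966,0.1330,0.049),-2.8))
d=arm.get_image("scene"); im=d["img"][:,:,::-1]
cv2.imwrite("pics/a6.png",cv2.resize(im[180:270,260:380],(800,600),interpolation=cv2.INTER_CUBIC))
E
```

```text
clock: 6.52
eef_pos: [0.601, 0.1329, 0.0554]
ee_rot: [[0.051, 0.998, -0.037], [0.999, -0.05, 0.022], [0.02, -0.038, -0.999]]
wrist_force: [-0.2, -0.4, -0.7]
grip_width: 0.0485
(array([-0.02, -0.41,  0.66]), array([ 0.59, -0.  , -0.11]))
```

View pics/a6.png

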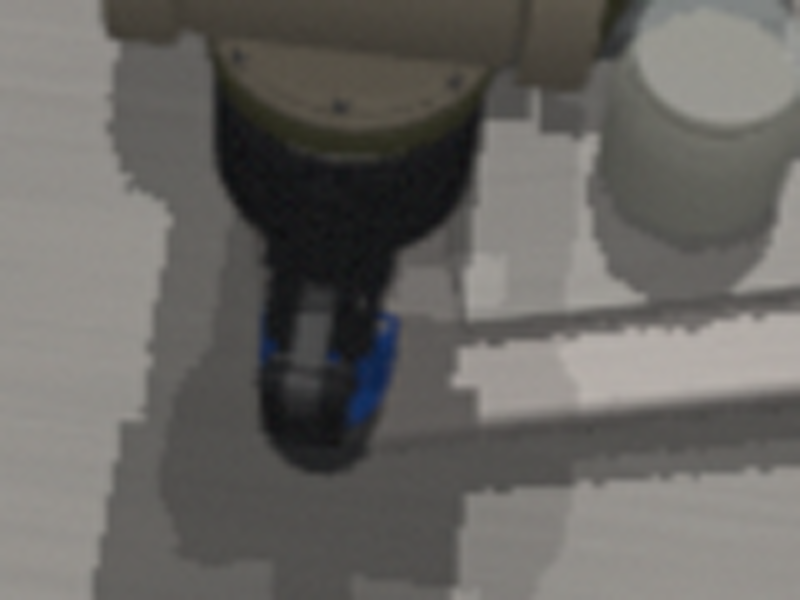

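```bash
python3 -m inch '0 0 0 0 0 0 110; 0 0 0 0 0 0 110; 0 0 0 0 0 0 110'
python3 - <<'E'
from rel import *
o=arm.observe(); print(o["joint_velocities"].round(2))
print(rel((0.5966,0.1330,0.049),-2.8))
E
```

```text
clock: 6.82
eef_pos: [0.6019, 0.1329, 0.0573]
ee_rot: [[0.052, 0.998, -0.033], [0.998, -0.051, 0.022], [0.02, -0.034, -0.999]]
wrist_force: [0.4, -0.7, -0.2]
grip_width: 0.0485
[ 0.06  0.33  0.49 -0.12 -0.23  0.11]
(array([-0.04, -0.5 ,  0.84]), array([ 0.78, -0.02, -0.16]))
```

```bash
python3 -m inch '0 -0.5 0.8 0.8 0 -0.1 110; 0 -0.5 0.8 0.8 0 -0.1 110; 0 -0.5 0.8 0.8 0 -0.1 110; 0 -0.5 0.8 0.8 0 -0.1 110; 0 -0.5 0.8 0.8 0 -0.1 110; 0 -0.5 0.8 0.8 0 -0.1 110'
python3 - <<'E'
from rel import *
from h import *
o=arm.observe(); print(o["joint_velocities"].round(2))
print(rel((0.5966,0.1330,0.049),-2.8))
d=arm.get_image("scene"); im=d["img"][:,:,::-1]
cv2.imwrite("pics/a7.png",cv2.resize(im[180:270,260:380],(800,600),interpolation=cv2.INTER_CUBIC))
E
```

```text
clock: 7.32
eef_pos: [0.596, 0.1334, 0.0482]
ee_rot: [[0.05, 0.998, -0.049], [0.999, -0.049, 0.023], [0.02, -0.05, -0.999]]
wrist_force: [-0.1, -0.4, 0.5]
grip_width: 0.0483
[-0.04 -0.03 -0.    0.04  0.11  0.14]
(array([-0.03,  0.06, -0.08]), array([-0.13, -0.01, -0.08]))
```

View pics/a7.png

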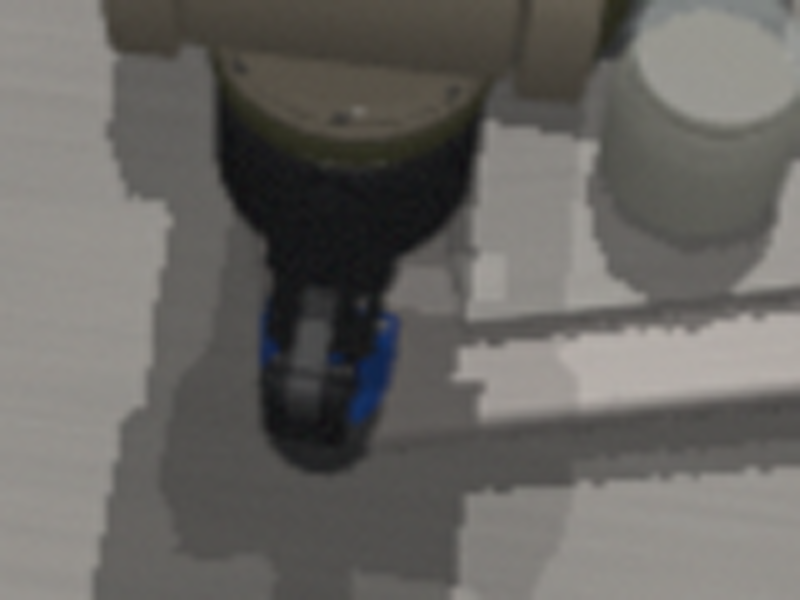

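The pose is settled and on target, with the finger covering the bar's front face. Closing.

```bash
python3 -m inch '0 0 0 0 0 0 255; 0 0 0 0 0 0 255; 0 0 0 0 0 0 255; 0 0 0 0 0 0 255; 0 0 0 0 0 0 255; 0 0 0 0 0 0 255' 40
python3 - <<'E'
from rel import *
o=arm.observe(); print(o["torque"].round(3), o["eef_pos"])
for f in [.2,.4,.6,.8,1]:
    print(f,rel((0.5966-.0023*f,0.1330+.0012*f,0.049),-2.8-72*f,1-f))
E
```

```text
clock: 7.87
eef_pos: [0.597, 0.1333, 0.0485]
ee_rot: [[0.051, 0.998, -0.046], [0.999, -0.05, 0.023], [0.02, -0.047, -0.999]]
wrist_force: [6.3, -0.8, -0.9]
grip_width: 0.013
[-0.003 -0.991 -0.079] [0.59704964 0.13329031 0.04850731]
0.2 (array([-0.01, -0.09, -0.05]), array([-0.54, -0.19, 14.33]))
0.4 (array([ 0.01, -0.14, -0.04]), array([-1.16, -0.21, 28.73]))
0.6 (array([ 0.03, -0.19, -0.04]), array([-1.8 , -0.07, 43.13]))
0.8 (array([ 0.06, -0.23, -0.04]), array([-2.45,  0.23, 57.53]))
1 (array([ 0.08, -0.28, -0.03]), array([-3.08,  0.69, 71.91]))
```

Gripped, 13 mm wide. The force of +6 N in x says the knob sits about 1 mm further out, so I'll ease that off while starting the turn.

```bash
python3 -m inch '0 0.06 0 0 0 0 255; 0 0.03 0 -0.27 -0.1 7 255; 0 0 0 -0.54 -0.19 14 255; 0 -0.03 0 -0.85 -0.2 20.5 255; 0 -0.05 0 -1.1 -0.2 27 255; 0 -0.05 0 -1.1 -0.2 27 255'
python3 - <<'E'
from rel import *
from h import *
o=arm.observe(); print(o["torque"].round(3), o["eef_pos"],np.degrees(np.arctan2(o["ee_rot"][1,1],o["ee_rot"][0,1])))
for f in [.5,.6,.8,1]:
    print(f,rel((0.5976-.0023*f,0.1330+.0012*f,0.049),-2.8-72*f,1-f))
d=arm.get_image("scene"); im=d["img"][:,:,::-1]
cv2.imwrite("pics/a8.png",cv2.resize(im[160:260,270:403],(800,600),interpolation=cv2.INTER_CUBIC))
E
```

```text
clock: 8.37
eef_pos: [0.5963, 0.1337, 0.0485]
ee_rot: [[0.503, 0.864, -0.029], [0.864, -0.503, 0.014], [-0.002, -0.032, -0.999]]
wrist_force: [6.0, 1.5, -1.8]
grip_width: 0.0137
[ 0.314 -1.081 -0.044] [0.59631188 0.13371158 0.04849431] -30.205247331076425
0.5 (array([-0.  ,  0.02, -0.05]), array([-0.38,  0.03,  8.6 ]))
0.6 (array([-0.  , -0.01, -0.05]), array([-0.67,  0.12, 15.8 ]))
0.8 (array([-0.01, -0.06, -0.05]), array([-1.22,  0.41, 30.2 ]))
1 (array([-0.01, -0.11, -0.05]), array([-1.72,  0.84, 44.59]))
```

View pics/a8.png

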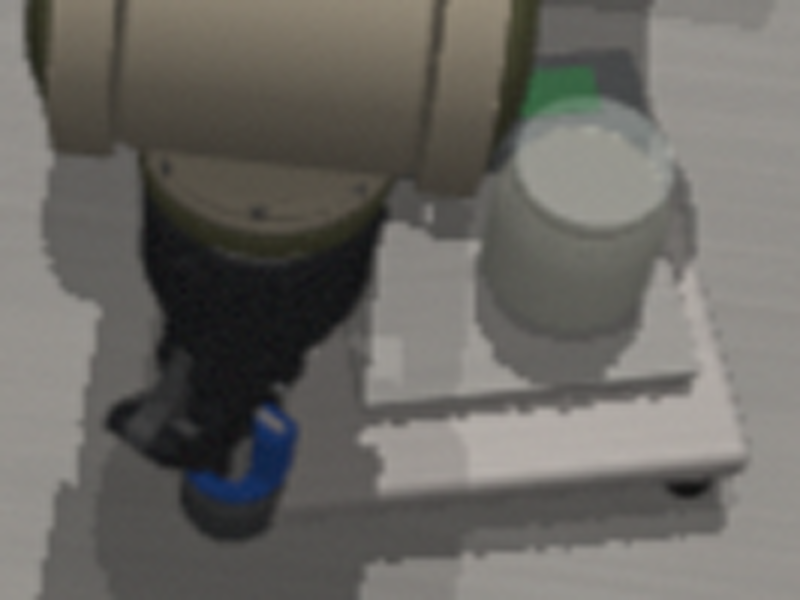

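The knob is following, with its stripe swinging to about (278,425) in the crop, and the jar is standing. I'll continue with a further 1 mm to +x.

```bash
python3 -m inch '0.05 0.09 0 -0.3 0 7 255; 0.05 0.08 0 -0.6 0.1 14 255; 0.05 0.05 0 -0.9 0.25 22 255; 0.05 0.03 0 -1.2 0.4 29 255; 0.05 0.03 0 -1.2 0.4 29 255'
python3 - <<'E'
from rel import *
o=arm.observe(); print(o["torque"].round(3), o["eef_pos"],np.degrees(np.arctan2(o["ee_rot"][1,1],o["ee_rot"][0,1])))
for f in [.9,1]:
    print(f,rel((0.5986-.0023*f,0.1330+.0012*f,0.049),-2.8-72*f,1-f))
E
```

```text
clock: 8.83
eef_pos: [0.5959, 0.1341, 0.0482]
ee_rot: [[0.858, 0.513, -0.012], [0.513, -0.858, 0.005], [-0.008, -0.01, -1.0]]
wrist_force: [2.5, 0.6, -0.7]
grip_width: 0.0137
[ 0.479 -0.398 -0.035] [0.59592281 0.13405761 0.04816606] -59.11844121624728
0.9 (array([ 0.05,  0.03, -0.08]), array([-0.32,  0.31,  8.48]))
1 (array([ 0.04,  0.01, -0.08]), array([-0.53,  0.53, 15.68]))
```

```bash
python3 -m inch '0.04 0.03 0 -0.2 0.2 6 255; 0.04 0.02 0 -0.4 0.4 12 255; 0.04 0.01 0 -0.55 0.55 16 255; 0.04 0.01 0 -0.55 0.55 16 255; 0.04 0.01 0 -0.55 0.55 16 255'
python3 - <<'E'
from rel import *
from h import *
o=arm.observe(); print(o["torque"].round(3), np.degrees(np.arctan2(o["ee_rot"][1,1],o["ee_rot"][0,1])))
d=arm.get_image("scene"); np.savez("s9.npz",**d); im=d["img"][:,:,::-1]
cv2.imwrite("pics/a9.png",cv2.resize(im[160:260,270:403],(800,600),interpolation=cv2.INTER_CUBIC))
P=pts(d); m2=np.zeros(P.shape[:2],bool); m2[165:250,285:400]=True
base=m2&(P[...,2]>0.03)&(P[...,2]<0.047); k=np.ones((3,3),np.uint8)
base=cv2.erode(cv2.morphologyEx(base.astype(np.uint8),cv2.MORPH_OPEN,k),k).astype(bool); Q=P[base]
for _ in range(6):
    A=np.c_[Q[:,:2],np.ones(len(Q))]; c=np.linalg.lstsq(A,Q[:,2],rcond=None)[0]; e=Q[:,2]-A@c; Q=Q[abs(e)<0.003]
print(c,len(Q))
E
```

```text
clock: 9.25
eef_pos: [0.5958, 0.1341, 0.0481]
ee_rot: [[0.964, 0.266, -0.001], [0.266, -0.964, -0.0], [-0.001, -0.0, -1.0]]
wrist_force: [-2.5, 1.9, 2.9]
grip_width: 0.0136
[ 0.631  0.384 -0.095] -74.60145508831549
[-0.01294864 -0.00225814  0.04846914] 960
```

View pics/a9.png

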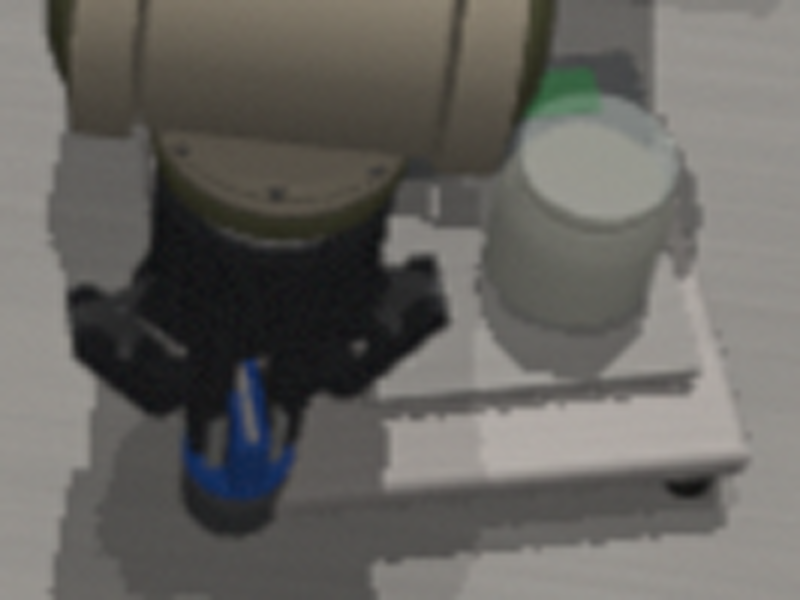

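The bar is turned and the jar is standing. I'll release, lift clear, and look from above.

```bash
python3 -m inch '0 0 0 0 0 0 160; 0 0 0 0 0 0 160; 0 0 0 0 0 0 160; 0 0 0 0 0 0 160; 0 0 -2 0 0 0 160; 0 0 -5 0 0 0 160; 0 0 -9 0 0 0 160; 0 0 -13 0 0 0 160'
python3 -m inch '0 4 -2 0 0 0 160; 0 8 -2 0 0 0 160; 0 12 -2 0 0 0 160; 0 16 -2 0 0 0 160; -4 20 -2 0 0 0 160; -8 24 -2 0 0 0 160; -12 28 -2 0 0 0 160; -12 28 -2 0 0 0 160'
cat > look.py <<'E'
import sys
from rel import *
from h import *
tag=sys.argv[1]
o=[];oo=[]
for n in ["top","scene"]:
    d=arm.get_image(n); np.savez(f"{n}_{tag}.npz",**d); im=d["img"][:,:,::-1]; cv2.imwrite(f"pics/{n}_{tag}.png",im)
    P=pts(d); m2=np.zeros(P.shape[:2],bool)
    if n=="top": m2[170:275,165:280]=True
    else: m2[165:250,285:400]=True
    base=m2&(P[...,2]>0.028)&(P[...,2]<0.047); k=np.ones((3,3),np.uint8)
    base=cv2.erode(cv2.morphologyEx(base.astype(np.uint8),cv2.MORPH_OPEN,k),k).astype(bool); Q=P[base]
    for _ in range(6):
        A=np.c_[Q[:,:2],np.ones(len(Q))]; c=np.linalg.lstsq(A,Q[:,2],rcond=None)[0]; e=Q[:,2]-A@c; Q=Q[abs(e)<0.003]
    print(n,"plane",c.round(4),len(Q))
    o.append(ortho(d,[0,0,0.04],0.38,0.64,0.07,0.335,1.5)); oo.append(ortho(d,[0,0,0.093],0.56,0.63,0.10,0.166,6))
cv2.imwrite(f"pics/ob_{tag}.png",np.hstack(o)); cv2.imwrite(f"pics/ok_{tag}.png",np.hstack(oo))
E
python3 look.py r1
```

```text
clock: 9.97
eef_pos: [0.5958, 0.1337, 0.1792]
ee_rot: [[0.965, 0.262, -0.002], [0.262, -0.965, -0.001], [-0.002, 0.0, -1.0]]
wrist_force: [1.3, 0.2, 0.1]
grip_width: 0.0316
clock: 10.63
eef_pos: [0.5539, -0.1667, 0.1982]
ee_rot: [[0.965, 0.262, -0.0], [0.262, -0.965, -0.001], [-0.0, 0.001, -1.0]]
wrist_force: [0.9, -1.6, -0.6]
grip_width: 0.0321
top plane [-0.0016  0.0012  0.0413] 2394
scene plane [-0.0014  0.0003  0.0414] 2006
```

```bash
ls pics
```

```text
a1.png
a2.png
a3.png
a3full.png
a3z.png
a4.png
a5.png
a6.png
a7.png
a8.png
a9.png
o_base.png
o_knob.png
ob_r1.png
ok_r1.png
scene0.png
scene0z.png
scene_r1.png
scenemask.png
top0.png
top0z.png
top_r1.png
topmask.png
```

View pics/top_r1.png

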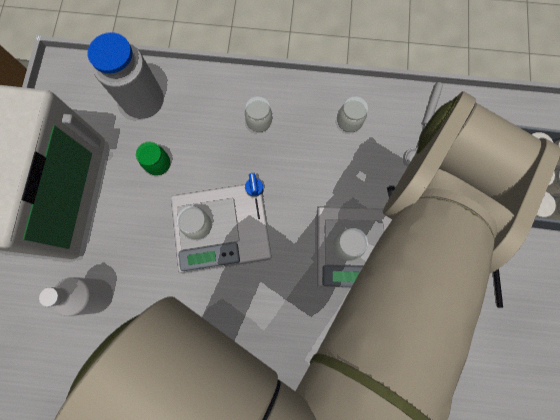

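View pics/ob_r1.png

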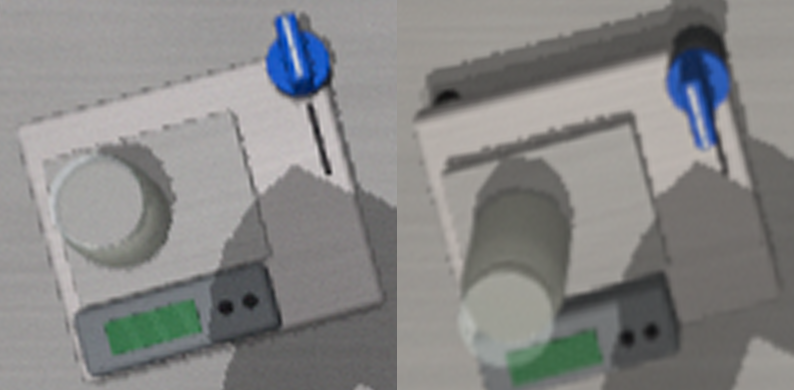

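View pics/ok_r1.png

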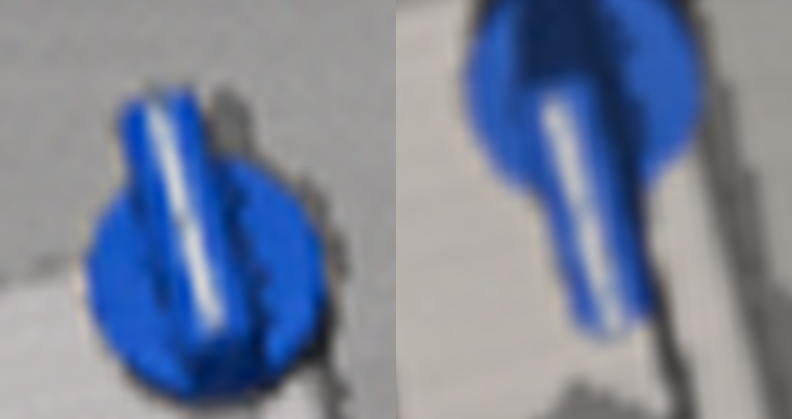

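The scale now reads nearly level and the stripe lines up closely with the black line. I'll measure the residual, using the spare scale's plane as a bias reference.

```bash
cat > ang.py <<'E'
from h import *
import sys
tag=sys.argv[1]
def fitline(mask,x1,y1,s):
    v,u=np.nonzero(mask); X=np.c_[x1-v/(1000*s),y1-u/(1000*s)].astype(np.float32)*1000
    vx,vy,cx,cy=cv2.fitLine(X,cv2.DIST_HUBER,0,0.01,0.01).ravel(); a=np.degrees(np.arctan2(vy,vx)); return round((a+90)%180-90,2),len(X),round(cx,1),round(cy,1)
for n in ["top","scene"]:
    d=dict(np.load(f"{n}_{tag}.npz"))
    k=ortho(d,[0,0,0.093],0.56,0.63,0.10,0.166,6).astype(int)
    m=((k[...,2]>150)&(k[...,0]>150)).astype(np.uint8)
    # stripe comp: bright pixels bounded by blue
    bl=((k[...,0]>k[...,2]+50)).astype(np.uint8); hull=cv2.morphologyEx(bl,cv2.MORPH_CLOSE,np.ones((41,41),np.uint8)); m&=cv2.erode(hull,np.ones((9,9),np.uint8))
    nl,lab,st,_=cv2.connectedComponentsWithStats(m); j=1+np.argmax(st[1:,4]); print(n,"stripe",fitline(lab==j,0.63,0.166,6))
    b=ortho(d,[0,0,0.04],0.51,0.575,0.10,0.145,6); g=cv2.cvtColor(b,cv2.COLOR_BGR2GRAY).astype(float)
    bg=cv2.medianBlur(b,91); bg=cv2.cvtColor(bg,cv2.COLOR_BGR2GRAY); m=((g<bg*0.65)&(b[...,0].astype(int)<b[...,2].astype(int)+20)).astype(np.uint8)
    nl,lab,st,_=cv2.connectedComponentsWithStats(m)
    for j in 1+np.argsort(-st[1:,4])[:3]: print("  dark",st[j].tolist(),fitline(lab==j,0.575,0.145,6))
    cv2.imwrite(f"pics/l_{n}_{tag}.png",np.hstack([b,cv2.cvtColor(m*255,cv2.COLOR_GRAY2BGR)]))
E
python3 ang.py r1
python3 - <<'E'
from h import *
k=np.ones((3,3),np.uint8)
for n,t,bx in [("top","0",(200,292,316,413)),("scene","0",(150,224,154,256))]:
    d=dict(np.load(f"{n}{t}.npz")); P=pts(d); m2=np.zeros(P.shape[:2],bool); m2[bx[0]:bx[1],bx[2]:bx[3]]=True
    base=m2&(P[...,2]>0.028)&(P[...,2]<0.047)
    base=cv2.erode(cv2.morphologyEx(base.astype(np.uint8),cv2.MORPH_OPEN,k),k).astype(bool); Q=P[base]
    for _ in range(6):
        A=np.c_[Q[:,:2],np.ones(len(Q))]; c=np.linalg.lstsq(A,Q[:,2],rcond=None)[0]; e=Q[:,2]-A@c; Q=Q[abs(e)<0.003]
    print(n,"spare",c.round(4),len(Q))
E
```

```text
top stripe (np.float32(15.25), 2853, np.float32(593.5), np.float32(135.1))
  dark [88, 23, 98, 286, 7455] (np.float32(15.51), 7455, np.float32(547.2), np.float32(122.5))
  dark [229, 159, 24, 86, 922] (np.float32(14.0), 922, np.float32(540.2), np.float32(104.8))
  dark [209, 99, 21, 58, 669] (np.float32(14.54), 669, np.float32(554.7), np.float32(108.5))
scene stripe (np.float32(15.22), 2920, np.float32(597.2), np.float32(135.6))
  dark [135, 142, 44, 159, 2316] (np.float32(12.88), 2316, np.float32(534.1), np.float32(118.1))
  dark [137, 140, 1, 1, 1] (np.float32(74.72), 1, np.float32(551.7), np.float32(122.2))
top spare [-0.0002  0.0004  0.0407] 2599
scene spare [-0.0018 -0.0011  0.0414] 1973
```

Run:
```python
import cv2,numpy as np
a=cv2.imread("pics/l_top_r1.png");b=cv2.imread("pics/l_scene_r1.png");print(a.shape)
c=np.hstack([a,b]); cv2.imwrite("pics/l_both.png",cv2.resize(c,None,fx=800/c.shape[1],fy=800/c.shape[1]))
from h import *
# yaw from edges of base via depth-height mask, each side line fit
for n in ["top","scene"]:
    d=dict(np.load(f"{n}_r1.npz")); P=pts(d)
    m=np.zeros(P.shape[:2],bool)
    if n=="top": m[165:280,160:285]=True
    else: m[160:255,280:405]=True
    m&=(P[...,2]>0.025)&(P[...,2]<0.046); Q=P[m]
    # grid occupancy boundary: rotate by candidate yaw, minimise spread
    best=[]
    for yaw in np.arange(11,19,0.1):
        t=np.radians(yaw); x=Q[:,0]*np.cos(t)+Q[:,1]*np.sin(t); y=-Q[:,0]*np.sin(t)+Q[:,1]*np.cos(t)
        s=0; out=[]
        for c in (x,y):
            h=np.histogram(c,bins=np.arange(c.min()-.01,c.max()+.01,0.001))[0]; hs=np.convolve(h,[.25,.5,.25]); g=np.diff(hs); out+= [g[:25].max(),-g[-25:].min()]
        best.append((yaw,*out))
    B=np.array(best); 
    for j in range(1,5):
        w=B[:,j]>0.9*B[:,j].max(); print(n,j,B[np.argmax(B[:,j]),0].round(1),B[w,0].mean().round(2),B[:,j].max().round(1))
```

```text
(389, 538, 3)
top 1 15.2 15.2 27.8
top 2 17.2 17.2 1.8
top 3 15.4 15.15 13.2
top 4 17.2 17.2 6.5
scene 1 11.1 14.37 4.0
scene 2 15.3 15.35 38.8
scene 3 15.2 15.25 17.0
scene 4 11.3 14.47 7.2
```

View pics/l_both.png

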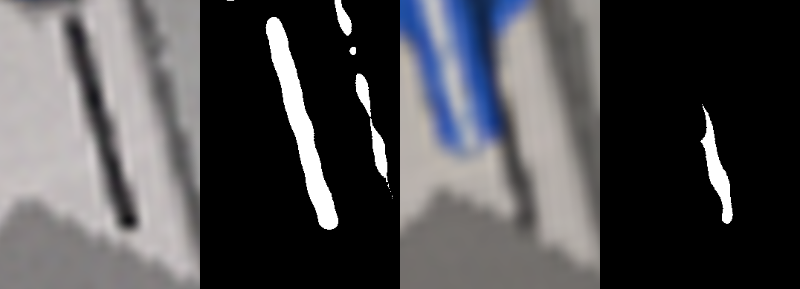

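The stripe is at 15.2 deg, the black line at 15.5 deg, and the base edges at 15.2 to 15.35 deg. They agree within about 0.3 deg. One settling check, then I'll hand in.

```bash
python3 -m inch '0 0 0 0 0 0 160; 0 0 0 0 0 0 160; 0 0 0 0 0 0 160; 0 0 0 0 0 0 160'; python3 look.py r2; python3 ang.py r2 | grep -E "stripe|dark" | head -2
python3 - <<'E'
from h import *
from plant import arm
a=dict(np.load("top0.npz"));b=dict(np.load("top_r2.npz"))
print([ (np.round(x["bbox"]).tolist(),x["p"]) for x in arm.spot_in("top","jar")])
o=arm.observe(); print(o["clock"],o["joint_velocities"].round(2))
arm.finish_job()
E
```

```text
clock: 11.07
eef_pos: [0.5556, -0.164, 0.1982]
ee_rot: [[0.965, 0.263, -0.0], [0.263, -0.965, -0.001], [-0.0, 0.001, -1.0]]
wrist_force: [0.4, -0.4, 0.3]
grip_width: 0.0321
top plane [-0.      0.0016  0.0404] 2392
scene plane [-0.0016 -0.0014  0.0417] 2005
top stripe (np.float32(15.2), 2811, np.float32(593.4), np.float32(135.1))
  dark [88, 23, 98, 287, 7529] (np.float32(15.48), 7529, np.float32(547.1), np.float32(122.5))
[([177.0, 207.0, 213.0, 241.0], 0.87), ([136.0, 141.0, 170.0, 174.0], 0.73)]
11.2167 [-0.29 -0.03 -0.   -0.07 -0.06 -0.08]
the job is handed in; nothing more can be done
```

View pics/scene_r2.png

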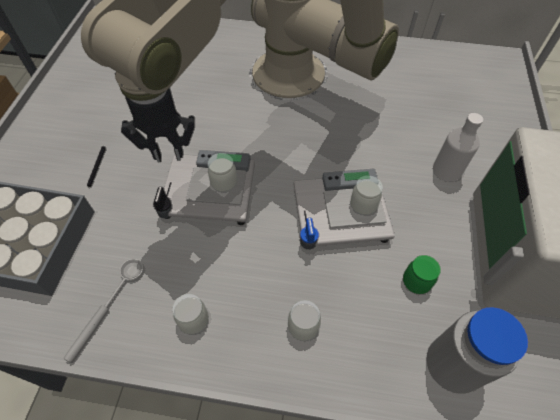

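I turned the blue knob about 72° clockwise, released it, moved the gripper clear and handed the job in at 11.2 s. By the last checks the scale is level.

- **Level:** the scale's lean went from about 3° to about 0.1°, which is no more than the level spare scale itself reads.
- **Stripe:** it sits at 15.2°, against 15.5° for the black line and about 15.25° for the base edges.
- **Jar and scales:** the jar is still standing on its pan. I saw no shift of the scale by eye but did not measure it. The spare scale was never touched.
- **First grasp missed:** the real fingertips stood about 37 mm further back along the tool than the TCP reading implied, so the fingers shut just above the bar. I measured that offset in the scene camera and re-gripped correctly at 13 mm wide. Side force on the knob was about 6 N at most.
- **Checks that disagreed:** the scene camera's fit of the black line gave 12.9°. The knob's end and a shadow partly hid the line there, so I went by the top camera and the base edges. The lean readings from the two cameras differ by about 0.1 to 0.2°.

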